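# Re-zero the bath-salt mill and open its dial four clicks

### The arm

A 6-joint arm with a two-finger parallel gripper is mounted at the origin on a cart in front of the work surface, level with it; the furniture and walls round the work are solid. World frame = base frame: x ahead of the robot, y to its left, z up, the work surface at z = 0. Lengths are in mm, angles in rad, forces in N, time in s.
With the tool pointing down it reaches from about 325 to 900 mm from the base axis. Payload 6.1 kg.
Tool frame: the origin (TCP) lies between the finger pads; the fingertips stand 19 mm ahead of it and the grasp point (between the pads) is the TCP; z points along the fingers, y is the line along which they close (so a half turn about z gives the same grasp; the last joint's range is limited). The gripper opens to 87 mm and grips with 3 to 60 N. Pads are 19 mm wide; open, the fingers measure 117 mm over their backs; the gripper's body (75 mm by 190 mm) begins 51 mm behind the grasp point.
Start: joints at [1.047, 0.22, 1.526, -0, 1.395, -0.126], TCP at [242.117, 576.19, 241.538] pointing down, gripper open.
Joint ranges: [-2.98, 2.98], [-0.91, 2.08], [0.09, 2.57], [-1.24, 4.39], [0.2, 2.65], [-2.68, 2.68]. Speed limits (rad/s): [2.57, 2.57, 3.01, 3.14, 3.14, 3.14].

### API

Orientations are given as a unit quaternion [w, x, y, z].
In Python, from plant import env gives the robot as it stands. The module is installed in compiled form; this text tells all that it offers.
- The arm moves only by the tool apply_moves, never from a script. Its argument "targets" is a list of rows, each a list of 5 numbers: the closure, from -1 (fully open) to 1 (shut), so that 0 is half open, then the shift along the tool's x, y, z in units of 30 mm (1.0 is 30 mm), then the turn about the tool's z in units of 5 degrees (1.0 is 5 degrees). A call has 1 to 10 rows; each row is the pose to reach, as a shift and turn from the pose commanded when the call began, along the tool's axes at that moment; what a row does not reach only later rows make up. A row lasts 1/12 s, in which the tool goes at most 41.7 mm and 7.16 degrees, less where a joint would pass 70% of its speed; a pose out of reach is approached as far as the arm can. A call with a gripper value outside its range is refused whole. The fingers move at their own pace and stop on an object; "grip_force" is the grip in N (left out, the last holds). Time passes only in rows, so rows that repeat a pose let the fingers close. It gives the time, the measured TCP pose, the force, the opening and the grip force at its end, in the units of the state.
- env.sense(): the state, without advancing time (a new reading comes with each control period).
- env.snapshot(name): name is "scene" or "top"; returns (picture, depth): 384x512x3 uint8, red, green, blue; 384x512 float32, mm along the optical axis (not along the pixel's ray), 0 where there is no reading.
- env.camera_info(name): a dict with "vfov" (degrees; the focal length in pixels is half the picture's height over the tangent of half this angle, whatever the lens; pixels are square), "cx", "cy" (the principal point, pixels), "rvec" (rotation vector, rad) and "tvec" (3), from world to camera coordinates, as OpenCV has them. Camera axes: x right, y down, z forward; pixel columns grow to the right and rows downward; lengths in mm; the calibration is good to about 2 mm. A picture is of the moment at which its call begins. camera_info takes no time and is no camera call.
- env.hand_in(): hands the job in; it is judged then, once.
Trained networks look in the newest picture that a camera, given by its name, has taken for a name from the list of things; names that differ only in an ending like _2 or _b are one class to them, and where a whole thing is asked for, a point or a joint stands for the part that bears it (a point fixed in the world has none). Each returns a list of dicts, best first, with "confidence" (0 to 1); they miss things now and then, are a little off and sometimes report something else, mostly with a low value. They report only what shows in the picture. A call takes as long as a camera call. They do not tell look-alikes from the thing itself.
- env.recognise(camera, query): "extent" ([centre column, centre row, width, height] in pixels, round what is visible of it).
- env.masks_of(camera, query): "mask" (384x512 bool, what is visible of it) and "extent" ([centre column, centre row, width, height] in pixels, round what is visible of it).
The state is a dict: "time": time; "qpos": joint angles; "qvel": joint speeds; "tau": joint torques, N m; "ee_pos": TCP position; "ee_rot": TCP orientation; "wrist_force": force on the tool from outside, world axes, zero at the start; "moment": the same for the moment, N m; "finger_gap": opening from 0.0 (shut) to 1.0 (fully open); "grip_force": force on a finger pad.
Only numpy, scipy, OpenCV 4.12 (cv2) and the standard library are available. Lean on these libraries where they do the work, as an engineer would, in place of code of your own. Each camera call takes 0.05 s, during which the arm holds its last target. There are 200 camera calls.

### The job

Reset the grind of the bath-salt mill. Its dial carries no scale: turn the ribbed dial on top clockwise (seen from above) until it comes up against its closed stop, gently, so that the burrs do not jam, then open it exactly four clicks anticlockwise. After that lower the wooden dust cap gently back over the dial, fully down on the steel shoulder, and leave the salt jars and the shell dish where they stand.

Things in the scene. Friction and masses are not known exactly. Their poses are not given: they have to be found in the camera images.
- mill: Bath-salt mill, screwed down, upright; origin under its centre on the table. Wooden foot d 110, h 16; glass body d 66 with pink salt; steel shoulder d 70, flat top at z 106 (the cap's rim rests there); black neck cone, d 54 at the shoulder to d 46 at z 113, that centres the cap; above it the dial.
- dial_grip (a point): Point on the dial's upright axis, 135 mm above the table, at the height to grip. The dial is a white ribbed cylinder d 46 from z 114 to z 144, with a wooden top disc and a red dot; keep fingertips above z 113 (neck).
- dial (a joint): Turn of the dial on the mill, rad, anticlockwise from above positive, 0.419 (24 deg) a click; about 0.13 N m to pass; let go, the dial rests in a click. Closed stop: at an angle that differs each time and cannot be seen, 3 to 6 clicks clockwise of the start, met 5 deg past the last rest (click 0). Over 0.5 N m on it jams; fingers gripping the dial with 10 N slip at 0.2 to 0.35.
- cap: Wooden dust cap, loose, standing upright on the table: a cup turned over, outer d 62, inner d 57, h 46 (top 4 thick), knob d 20 on top up to z 70; 0.07 kg. Origin: centre of its rim's underside, z up. On the mill its origin lies 106 mm above the table on the mill's axis.
- cap_knob (a point): Middle of the cap's knob, on the cap's axis, 62 mm above its rim; the knob is a round upright d 20 from 46 to 70 mm above the rim.
- pink_jar: Corked glass jar of pink bath salt, d 51, h 74; origin under its centre. Bystander.
- blue_jar: Corked glass jar of blue bath salt, d 51, h 60; origin under its centre. Bystander.
- dish: Grey-brown shell dish, d 92, h 24; origin under its centre. Bystander.
There are look-alikes about, which are no part of the job. What is shaped like the mill but blue or turquoise is not meant.

How it is judged (in metres and radians):
On the way, in this order (a step that is already met when the one before it is completed fails the run):
1. the dial has been turned clockwise onto its closed stop (contact force between dial_lug and stop_lug above 1 N), for 0.1 s.
2. the dial rests four clicks anticlockwise of its closed click, let go, with the cap not yet on (distance between dial_lug and stop_lug between 0.0315 and 0.0337 m and velocity of joint dial between -0.05 and 0.05 rad/s and contact force between the fingers and dial below 0.1 N and horizontal distance between cap and mill above 0.05 m), for 0.2 s.
At the end, for the whole second after the job is handed in: The dial rests at the fourth click from its closed stop (within about 6 deg), the cap stands on the mill's axis within 3 mm, upright within 3.4 deg, its rim within 2.5 mm of the steel shoulder, at rest; the robot has let go (distance between dial_lug and stop_lug between 0.0315 and 0.0337 m and horizontal distance between cap and mill below 0.003 m and height (world z) of cap between 0.103 and 0.1085 m and angle between cap's own z axis and vertical below 0.06 rad and linear speed of cap below 0.02 m/s); the robot touches nothing.
It fails at once if the dial is forced against its closed stop: more than 25 N between its lug and the stop lug inside the neck (about 0.5 N m on the dial) (contact force between dial_lug and stop_lug above 25 N).
It fails at once if the mill with its dial is struck or pressed by the cap with more than 50 N (contact force between cap and mill above 50 N).
It fails at once if a salt jar or the shell dish is moved by more than 20 mm (distance of any of pink_jar, blue_jar, dish from where it was at the start of the episode above 0.02 m).
It fails at once if a salt jar is tipped (angle between any of pink_jar, blue_jar's own z axis and vertical above 0.3 rad).
It also fails if it takes over 72 s, if anything falls off the work surface, if the arm or the gripper's body presses on something with over 40 N, if the wrist force passes 120 N, or if a joint passes its speed limit or range.

## Working session

There is one attempt and no reset: what is moved stays moved. The work goes in short steps, Python scripts to look and compute and a tool call to move; the robot and the scene stay as the last step left them, time stands still between calls to the robot, and variables do not carry over. Pictures are saved under pics/ and viewed, at most 10 in all, crops included, and the job is handed in when it is done.

Besides the shell and the picture viewer there is one more tool, called after "Request:" by a JSON object that holds its "api" and its "payload". apply_moves: Moves the arm, as the interface text tells. Its arguments: {"type":"object","properties":{"targets":{"type":"array","items":{"type":"array","items":{"type":"number"}}},"grip_force":{"type":"number"}},"required":["targets"]}

```bash
mkdir -p pics; cat > h.py <<'E'
import numpy as np, cv2
from plant import env
def cam(n):
    c=env.camera_info(n); f=192/np.tan(np.radians(c['vfov'])/2)
    R=cv2.Rodrigues(np.array(c['rvec'],float))[0]; return f,c['cx'],c['cy'],R,np.array(c['tvec'],float).ravel()
def cloud(n,d):
    f,cx,cy,R,t=cam(n); v,u=np.mgrid[:384,:512]
    P=np.stack([(u-cx)/f*d,(v-cy)/f*d,d],-1)
    return (P-t)@R
E
python3 - <<'E'
from h import *
for n in ("scene","top"):
    p,d=env.snapshot(n); cv2.imwrite(f"pics/{n}0.png",p[...,::-1]); np.save(n+"0.npy",d)
    X=cloud(n,d)
    print(n,cam(n)[0],-cam(n)[3].T@cam(n)[4], env.camera_info(n))
    for q in ("mill","dial","cap","pink_jar","blue_jar","dish"):
        for r in env.masks_of(n,q):
            m=r['mask']&(d>0); x=X[m]
            print(q,round(r['confidence'],2),np.round(r['extent']),np.round(np.median(x,0)) if len(x) else None, np.round(np.percentile(x,98,0)) if len(x) else None,np.round(np.percentile(x,2,0)) if len(x) else None)
print(env.sense())
E
```

```text
scene 353.6475942354481 [ 109.50424466 -675.34728084  537.11563062] {'vfov': 56.99625190900735, 'cx': 255.15084966338753, 'cy': 195.30113917612306, 'rvec': array([ 1.95157615, -0.58355927,  0.35363323]), 'tvec': array([-453.89058213,  268.33160701,  691.7801805 ])}
mill 0.97 [266. 218.  41.  61.] [575.   3.  53.] [642.  80. 145.] [540. -28.   1.]
mill 0.95 [224. 245.  43.  69.] [416. -52.  60.] [470.  -7. 145.] [379. -81.   6.]
mill 0.78 [193. 218.  30.  61.] [410. 103.  66.] [454. 164. 145.] [373.  73.   6.]
dial 0.74 [193. 196.  20.  14.] [419. 111. 136.] [542. 344. 146.] [401. 103.   2.]
dial 0.67 [222. 220.  19.  21.] [425. -42. 138.] [564. 220. 146.] [407. -52.   1.]
dial 0.52 [265. 197.  17.  17.] [583.  10. 135.] [608.  39. 146.] [569.   1. 113.]
cap 0.51 [184. 197.  12.  16.] [465. 323.  46.] [490. 354.  70.] [454. 309.  17.]
pink_jar 0.55 [262. 187.  12.  20.] [695. 211.  66.] [793. 311. 144.] [588.  40.   2.]
pink_jar 0.53 [267. 196.  15.  15.] [583.  10. 137.] [607.  35. 146.] [569.   1. 116.]
blue_jar 0.81 [326. 226.  15.  24.] [719. -73.  38.] [747. -45.  62.] [705. -86.
[... 1368 characters left out ...]
9. -232.    1.]
{'time': 0.7, 'qpos': array([ 1.04690550e+00,  2.20338328e-01,  1.52649727e+00, -7.33185229e-06,
        1.39471570e+00, -1.26107690e-01]), 'qvel': array([-0.00210143,  0.0008137 ,  0.00153689,  0.00048986,  0.00156355,
        0.00045048]), 'tau': array([-6.91831101e-04, -4.94407332e+01, -3.87623870e+01,  7.01675448e-02,
        4.69650433e-02,  3.47609353e-05]), 'ee_pos': array([242.11622946, 576.19077318, 241.57732374]), 'ee_rot': array([1.00225459e-05, 1.97582241e-01, 9.80286314e-01, 1.84418102e-05]), 'wrist_force': array([ 0.28067362, -0.92443049, -0.16701939]), 'moment': array([-0.03357921, -0.02352073,  0.01530821]), 'grip_force': 0.0, 'finger_gap': 0.9985676857523701}
```

View pics/scene0.png

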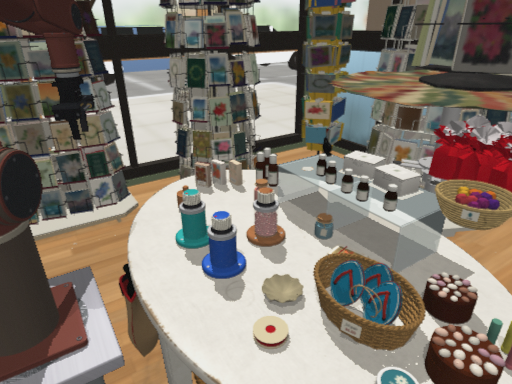

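View pics/top0.png

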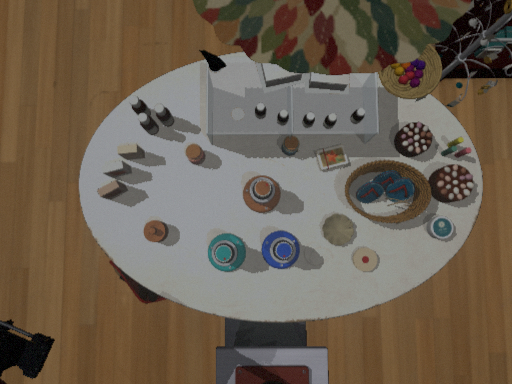

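Three mill-shaped things: turquoise (scene 193,218 / top 227,253), blue (scene 224,245 / top 281,250) and pink with a wooden foot (scene 266,218 / top 262,194). The pink one fits the description. I'll confirm it in a crop and measure the axes.

```bash
python3 - <<'E'
from h import *
a=cv2.imread("pics/scene0.png")[165:265,165:305]; b=cv2.imread("pics/top0.png")[140:270,135:307]
cv2.imwrite("pics/crop1.png",np.hstack([cv2.resize(a,(400,286),interpolation=2),cv2.resize(b,(378,286),interpolation=2)]))
for n in("scene","top"):
    d=np.load(n+"0.npy"); X=cloud(n,d)
    def sel(c,r,z0,z1): return X[(np.hypot(X[...,0]-c[0],X[...,1]-c[1])<r)&(X[...,2]>z0)&(X[...,2]<z1)&(d>0)]
    def fit(P,r):
        from scipy.optimize import least_squares
        s=least_squares(lambda p:np.hypot(P[:,0]-p[0],P[:,1]-p[1])-r,P[:,:2].mean(0),loss='soft_l1',f_scale=1.); return s.x
    for nm,c,z0,z1 in (("dialtop",(590,25),141,152),("capbody top",(481,325),40,52),("knob top",(481,325),66,76)):
        P=sel(c,45,z0,z1); (ce,r)=cv2.minEnclosingCircle(P[:,:2].astype(np.float32))
        print(n,nm,len(P),P.mean(0).round(1),np.round(ce,1),round(r,1),"bbox",P.min(0).round(),P.max(0).round())
    for nm,c,z0,z1,r in (("dialside",(590,25),118,138,23),("shoulder",(590,25),96,104,35),("capside",(481,325),5,40,31),("knobside",(481,325),50,66,10)):
        P=sel(c,45,z0,z1)
        if len(P)>8: print(n,nm,len(P),fit(P,r).round(1))
E
```

```text
scene dialtop 96 [587.7  19.6 144.1] [588.1  21.1] 21.4 bbox [570.   2. 141.] [609.  41. 147.]
scene capbody top 43 [464.3 329.8  45.7] [470.3 332.2] 27.9 bbox [454. 306.  40.] [481. 359.  48.]
scene knob top 15 [483.6 323.8  68.9] [484.6 325.3] 9.3 bbox [476. 317.  67.] [494. 332.  70.]
scene dialside 112 [592.5  24.8]
scene shoulder 73 [592.   24.5]
scene capside 33 [484.6 328.7]
scene knobside 14 [484.8 327.2]
top dialtop 190 [591.1  24.7 144.4] [590.7  24.6] 22.2 bbox [571.   5. 141.] [611.  46. 151.]
top capbody top 334 [483.6 326.9  46.3] [483.9 328.2] 31.1 bbox [454. 298.  40.] [513. 357.  52.]
top knob top 36 [484.3 327.1  69.6] [484.4 327.2] 9.6 bbox [476. 320.  66.] [493. 335.  73.]
top dialside 19 [592.8  24.7]
top shoulder 39 [591.8  25.3]
top capside 55 [484.1 328.7]
top knobside 28 [485.3 328.4]
```

View pics/crop1.png

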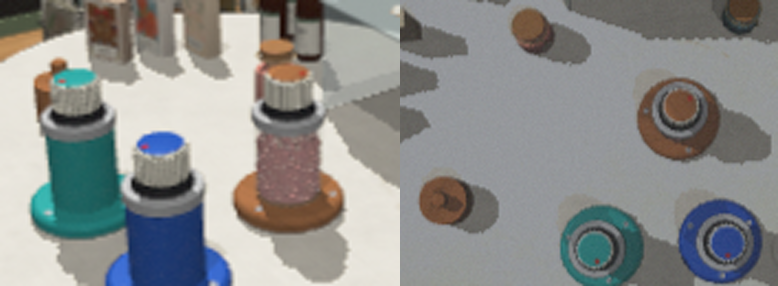

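The crop confirms it. The mill with pink salt, wooden foot and wood-topped dial (scene 266,218) is the real one, with its axis at about (591.5, 25). The blue and turquoise ones are look-alikes. The cap stands at about (484.5, 327.5). Next I go above the mill.

Request:
{"api": "apply_moves", "payload": {"targets": [[-1,-17.85,-12.43,0,0],[-1,-17.85,-12.43,0,0],[-1,-17.85,-12.43,0,0],[-1,-17.85,-12.43,0,0],[-1,-17.85,-12.43,0,0],[-1,-17.85,-12.43,0,0],[-1,-17.85,-12.43,0,0],[-1,-17.85,-12.43,0,0],[-1,-17.85,-12.43,0,0],[-1,-17.85,-12.43,0,0]], "grip_force": 10}}

```text
time: 1.53
ee_pos: [465.9, 222.4, 242.0]
ee_rot: [0.0, 0.198, 0.98, 0.0]
wrist_force: [1.4, 0.3, 0.5]
finger_gap: 0.998
grip_force: 0.0
```

```bash
cat > g.py <<'E'
import sys
from h import *
from scipy.spatial.transform import Rotation as Ro
s=env.sense(); w,x,y,z=s['ee_rot']; R=Ro.from_quat([x,y,z,w])
print(round(s['time'],2),s['ee_pos'].round(1),'yaw x',np.degrees(np.arctan2(*R.as_matrix()[1::-1,0])).round(2),'q',s['qpos'].round(3),'F',s['wrist_force'].round(2),'M',s['moment'].round(3),'gap',round(s['finger_gap']*87,1),'grip',round(s['grip_force'],1))
if len(sys.argv)>3: print('units',(R.inv().apply(np.array(sys.argv[1:4],float)-s['ee_pos'])/30).round(3))
E
python3 g.py 591.5 25 241.5; python3 - <<'E'
from h import *
X=cloud("top",np.load("top0.npy")); r=np.hypot(X[...,0]-484.5,X[...,1]-327.5)
for a in (50,80,110,140,170): print(a,X[...,2][(r>a-20)&(r<a)].max() .round())
E
```

```text
1.53 [465.9 222.4 242. ] yaw x 157.21 q [ 0.292 -0.043  1.807  0.     1.376 -0.881] F [1.4  0.25 0.5 ] M [ 0.044 -0.043  0.002] gap 86.9 grip 0.0
units [-6.409 -4.444  0.017]
50 49.0
80 10.0
110 10.0
140 9.0
170 90.0
```

Request:
{"api": "apply_moves", "payload": {"targets": [[-1,-6.41,-4.44,0,0],[-1,-6.41,-4.44,0,0],[-1,-6.41,-4.44,0,0],[-1,-6.41,-4.44,0,0],[-1,-6.41,-4.44,0,0],[-1,-6.41,-4.44,0,0],[-1,-6.41,-4.44,0,0],[-1,-6.41,-4.44,0,0]]}}

```text
time: 2.2
ee_pos: [591.1, 25.5, 241.2]
ee_rot: [-0.0, 0.199, 0.98, 0.0]
wrist_force: [0.8, 0.3, -0.3]
finger_gap: 0.998
grip_force: 0.0
```

```bash
python3 g.py 591.5 25 136
```

```text
2.2 [591.1  25.5 241.2] yaw x 157.04 q [-0.09   0.142  1.616  0.     1.384 -1.26 ] F [ 0.78  0.32 -0.34] M [-0.021 -0.013 -0.038] gap 86.8 grip 0.0
units [-0.02  -0.011  3.507]
```

Request:
{"api": "apply_moves", "payload": {"targets": [[-1,0,0,1.2,0],[-1,0,0,2.2,0],[-1,0,0,3.0,0],[-1,0,0,3.5,0],[-1,0,0,3.5,0],[0,0,0,3.5,0],[0.2,0,0,3.5,0],[0.2,0,0,3.5,0],[0.2,0,0,3.5,0]]}}

```text
time: 2.95
ee_pos: [591.9, 27.1, 138.5]
ee_rot: [0.002, 0.197, 0.98, 0.0]
wrist_force: [-0.5, 0.2, 0.2]
finger_gap: 0.78
grip_force: 0.0
```

```bash
python3 g.py 591.5 25 136
```

```text
2.95 [591.9  27.1 138.5] yaw x 157.23 q [-0.087  0.235  1.711  0.     1.193 -1.261] F [-0.53  0.18  0.16] M [-0.034 -0.014  0.013] gap 67.9 grip 0.0
units [-0.015 -0.071  0.084]
```

Request:
{"api": "apply_moves", "payload": {"targets": [[0.3,0,0,0,0],[0.6,0,0,0,0],[0.6,0,0,0,0],[0.8,0,0,0,0],[1,0,0,0,0],[1,0,0,0,0],[1,0,0,0,0],[1,0,0,0,0]], "grip_force": 10}}

```text
time: 3.62
ee_pos: [590.7, 25.8, 136.9]
ee_rot: [-0.0, 0.198, 0.98, -0.001]
wrist_force: [-2.6, -4.2, 3.3]
finger_gap: 0.528
grip_force: 10.0
```

```bash
python3 g.py 591.5 25 136
```

```text
3.62 [590.7  25.8 136.9] yaw x 157.19 q [-0.089  0.236  1.712 -0.002  1.193 -1.261] F [-2.59 -4.24  3.28] M [-0.854  0.444  0.035] gap 45.9 grip 10.0
units [-0.034 -0.014  0.031]
```

Request:
{"api": "apply_moves", "payload": {"targets": [[1,0,-0.03,0,0],[1,0,-0.03,0,0.5],[1,0,-0.03,0,1.0],[1,0,-0.03,0,1.5],[1,0,-0.03,0,2.0],[1,0,-0.03,0,2.5],[1,0,-0.03,0,3.0],[1,0,-0.03,0,3.5],[1,0,-0.03,0,4.0],[1,0,-0.03,0,4.0]]}}

```text
time: 4.45
ee_pos: [590.7, 25.9, 137.0]
ee_rot: [0.0, 0.365, 0.931, 0.0]
wrist_force: [-0.9, -1.5, 3.3]
finger_gap: 0.527
grip_force: 10.0
```

```bash
python3 g.py; python3 - <<'E'
from h import *
for i in range(3):
    p,d=env.snapshot("scene")
    s=env.sense(); print(s['wrist_force'].round(2),s['moment'].round(3),s['grip_force'])
cv2.imwrite("pics/s1.png",cv2.resize(p[130:260,190:350,::-1],(800,650)[:1]+(600,),interpolation=2))
E
```

```text
4.45 [590.7  25.9 137. ] yaw x 137.12 q [-0.089  0.236  1.713 -0.     1.192 -0.912] F [-0.94 -1.48  3.35] M [-0.498  0.204  0.022] gap 45.9 grip 10.0
[-0.02 -2.28  3.41] [-0.487  0.169  0.051] 9.999964751768857
[-0.04 -2.79  4.38] [-0.544  0.229  0.069] 9.999710961710662
[-1.49 -2.89  4.35] [-0.49   0.214  0.068] 9.999482457060367
```

View pics/s1.png

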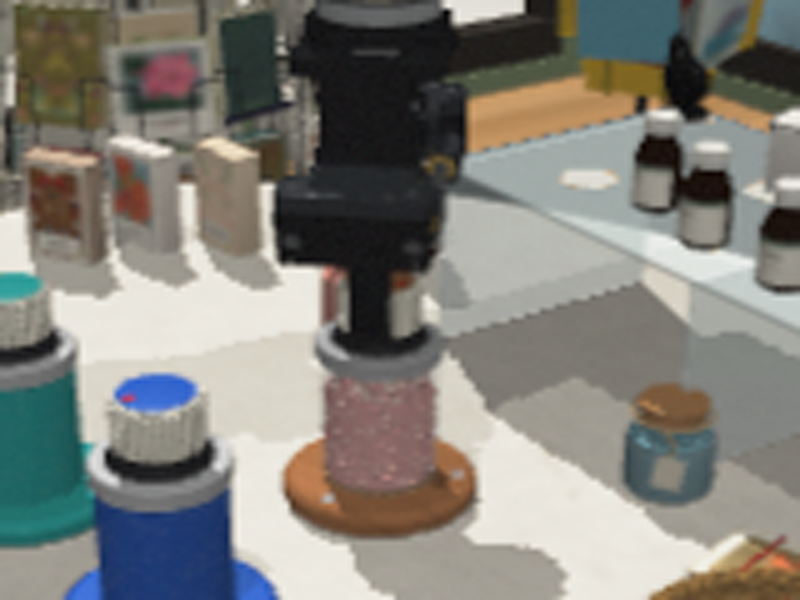

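The picture (pixels about 380,310 in the crop) shows the fingers on the white dial, clear of the steel shoulder. I keep turning clockwise. The possible stops are at 77, 101, 125 and 149 degrees from the start.

Request:
{"api": "apply_moves", "payload": {"targets": [[1,0,0,0,1],[1,0,0,0,2],[1,0,0,0,3],[1,0,0,0,4],[1,0,0,0,5],[1,0,0,0,6],[1,0,0,0,7],[1,0,0,0,8],[1,0,0,0,9],[1,0,0,0,10]]}}

```text
time: 5.43
ee_pos: [591.2, 26.1, 137.0]
ee_rot: [0.001, 0.725, 0.689, 0.001]
wrist_force: [1.7, -1.4, 2.1]
finger_gap: 0.527
grip_force: 10.0
```

```bash
python3 g.py
```

```text
5.43 [591.2  26.1 137. ] yaw x 87.03 q [-0.089  0.236  1.713  0.     1.191 -0.037] F [ 1.67 -1.36  2.14] M [-0.427 -0.044  0.04 ] gap 45.9 grip 10.0
```

Request:
{"api": "apply_moves", "payload": {"targets": [[1,0,0,0,0.4],[1,0,0,0,0.8],[1,0,0,0,1.2],[1,0,0,0,1.6],[1,0,0,0,2.0],[1,0,0,0,2.0],[1,0,0,0,2.0]]}}

```text
time: 6.02
ee_pos: [591.3, 26.1, 137.0]
ee_rot: [0.001, 0.781, 0.624, 0.001]
wrist_force: [4.4, -1.6, 1.6]
finger_gap: 0.528
grip_force: 10.0
```

```bash
python3 g.py
```

```text
6.02 [591.3  26.1 137. ] yaw x 77.29 q [-0.089  0.236  1.713  0.     1.191  0.133] F [ 4.35 -1.62  1.55] M [-0.297 -0.338 -0.085] gap 45.9 grip 10.0
```

Request:
{"api": "apply_moves", "payload": {"targets": [[1,0,0,0,0.4],[1,0,0,0,0.8],[1,0,0,0,0.8],[1,0,0,0,0.8]]}}

```text
time: 6.35
ee_pos: [591.4, 26.1, 136.9]
ee_rot: [0.001, 0.802, 0.597, 0.001]
wrist_force: [5.3, -1.4, 1.3]
finger_gap: 0.527
grip_force: 10.0
```

```bash
python3 g.py
```

```text
6.35 [591.4  26.1 136.9] yaw x 73.32 q [-0.089  0.236  1.713  0.     1.191  0.202] F [ 5.29 -1.4   1.28] M [-0.228 -0.613 -0.088] gap 45.9 grip 10.0
```

Request:
{"api": "apply_moves", "payload": {"targets": [[1,0,0,0,0.4],[1,0,0,0,0.8],[1,0,0,0,0.8],[1,0,0,0,0.8]]}}

```text
time: 6.68
ee_pos: [591.3, 26.0, 137.0]
ee_rot: [0.001, 0.822, 0.569, 0.001]
wrist_force: [4.1, -1.8, 1.9]
finger_gap: 0.528
grip_force: 10.0
```

```bash
python3 g.py
```

```text
6.68 [591.3  26.  137. ] yaw x 69.34 q [-0.089  0.236  1.713  0.     1.191  0.271] F [ 4.11 -1.83  1.86] M [-0.274 -0.616 -0.   ] gap 45.9 grip 10.0
```

Request:
{"api": "apply_moves", "payload": {"targets": [[1,-0.02,0.04,0,0.6],[1,-0.02,0.04,0,1.2],[1,-0.02,0.04,0,1.8],[1,-0.02,0.04,0,2.4],[1,-0.02,0.04,0,2.8],[1,-0.02,0.04,0,3.2],[1,-0.02,0.04,0,3.2],[1,-0.02,0.04,0,3.2]]}}

```text
time: 7.35
ee_pos: [591.1, 25.5, 136.4]
ee_rot: [-0.0, 0.893, 0.449, -0.0]
wrist_force: [0.1, 0.6, 3.1]
finger_gap: 0.52
grip_force: 10.0
```

```bash
python3 g.py
```

```text
7.35 [591.1  25.5 136.4] yaw x 53.38 q [-0.09   0.238  1.711  0.     1.193  0.549] F [0.05 0.58 3.06] M [-0.027 -0.07   0.333] gap 45.3 grip 10.0
```

Request:
{"api": "apply_moves", "payload": {"targets": [[1,0,0,0,0.4],[1,0,0,0,0.8],[1,0,0,0,0.8],[1,0,0,0,0.8]]}}

```text
time: 7.68
ee_pos: [591.0, 25.3, 136.3]
ee_rot: [-0.0, 0.909, 0.417, -0.0]
wrist_force: [-0.2, -0.2, 2.3]
finger_gap: 0.523
grip_force: 10.0
```

```bash
python3 g.py
```

```text
7.68 [591.   25.3 136.3] yaw x 49.35 q [-0.091  0.238  1.711  0.     1.193  0.619] F [-0.19 -0.2   2.28] M [-0.048  0.116  0.361] gap 45.5 grip 10.0
```

Mz jumped to about 0.35 N m and the fingers slipped a little on the ribs, so the dial is on its closed stop. Now I back off 5 degrees and check that the torque falls to zero at click 0.

Request:
{"api": "apply_moves", "payload": {"targets": [[1,0,0,0,-0.2],[1,0,0,0,-0.4],[1,0,0,0,-0.6],[1,0,0,0,-0.6]]}}

```text
time: 8.02
ee_pos: [591.1, 25.1, 136.3]
ee_rot: [-0.0, 0.898, 0.441, -0.0]
wrist_force: [0.8, -0.6, 0.8]
finger_gap: 0.523
grip_force: 10.0
```

```bash
python3 g.py
```

```text
8.02 [591.1  25.1 136.3] yaw x 52.3 q [-0.091  0.238  1.711  0.     1.193  0.567] F [ 0.84 -0.58  0.78] M [-0.032  0.111  0.041] gap 45.5 grip 10.0
```

Request:
{"api": "apply_moves", "payload": {"targets": [[1,0,0,0,-0.2],[1,0,0,0,-0.4],[1,0,0,0,-0.4],[1,0,0,0,-0.4]]}}

```text
time: 8.35
ee_pos: [591.1, 25.2, 136.3]
ee_rot: [-0.0, 0.89, 0.456, -0.0]
wrist_force: [0.4, -0.9, -0.2]
finger_gap: 0.525
grip_force: 10.0
```

```bash
python3 g.py
```

```text
8.35 [591.1  25.2 136.3] yaw x 54.22 q [-0.091  0.238  1.711  0.     1.193  0.534] F [ 0.41 -0.92 -0.25] M [-0.017  0.184  0.053] gap 45.7 grip 10.0
```

Request:
{"api": "apply_moves", "payload": {"targets": [[1,0,0,0,-0.4],[1,0,0,0,-0.8],[1,0,0,0,-1.2],[1,0,0,0,-1.2]]}}

```text
time: 8.68
ee_pos: [591.2, 25.2, 136.3]
ee_rot: [-0.0, 0.865, 0.502, -0.0]
wrist_force: [0.9, 0.3, -0.3]
finger_gap: 0.528
grip_force: 10.0
```

```bash
python3 g.py
```

```text
8.68 [591.2  25.2 136.3] yaw x 60.26 q [-0.091  0.238  1.711  0.     1.193  0.428] F [ 0.85  0.29 -0.27] M [ 0.069  0.146 -0.141] gap 45.9 grip 10.0
```

Request:
{"api": "apply_moves", "payload": {"targets": [[1,0,0,0,-0.9],[1,0,0,0,-1.8],[1,0,0,0,-2.7],[1,0,0,0,-3.6],[1,0,0,0,-4.5],[1,0,0,0,-5.4],[1,0,0,0,-6.3],[1,0,0,0,-7.2],[1,0,0,0,-8.1],[1,0,0,0,-8.1]]}}

```text
time: 9.52
ee_pos: [591.3, 25.1, 136.3]
ee_rot: [-0.0, 0.637, 0.771, -0.0]
wrist_force: [0.1, 0.1, 0.1]
finger_gap: 0.523
grip_force: 10.0
```

```bash
python3 g.py
```

```text
9.52 [591.3  25.1 136.3] yaw x 100.82 q [-0.091  0.238  1.711 -0.     1.193 -0.279] F [0.06 0.14 0.07] M [-0.058  0.012  0.106] gap 45.5 grip 10.0
```

Request:
{"api": "apply_moves", "payload": {"targets": [[1,0,0,0,-0.9],[1,0,0,0,-1.8],[1,0,0,0,-2.7],[1,0,0,0,-3.6],[1,0,0,0,-4.5],[1,0,0,0,-5.4],[1,0,0,0,-6.3],[1,0,0,0,-7.2],[1,0,0,0,-8.1],[1,0,0,0,-8.1]]}}

```text
time: 10.35
ee_pos: [591.4, 25.2, 136.3]
ee_rot: [0.0, 0.332, 0.943, 0.0]
wrist_force: [1.8, 0.3, -1.7]
finger_gap: 0.528
grip_force: 10.0
```

```bash
python3 g.py
```

```text
10.35 [591.4  25.2 136.3] yaw x 141.19 q [-0.091  0.238  1.711  0.     1.192 -0.984] F [ 1.79  0.34 -1.67] M [-0.029 -0.188  0.007] gap 45.9 grip 10.0
```

Request:
{"api": "apply_moves", "payload": {"targets": [[1,0,0,0,-0.5],[1,0,0,0,-1.0],[1,0,0,0,-1.4],[1,0,0,0,-1.4],[1,0,0,0,-1.4]]}}

```text
time: 10.77
ee_pos: [591.4, 25.2, 136.4]
ee_rot: [0.0, 0.276, 0.961, 0.0]
wrist_force: [1.5, 0.8, -3.1]
finger_gap: 0.525
grip_force: 10.0
```

```bash
python3 g.py
```

```text
10.77 [591.4  25.2 136.4] yaw x 147.98 q [-0.091  0.238  1.711  0.     1.192 -1.103] F [ 1.5   0.8  -3.12] M [ 0.039 -0.277  0.039] gap 45.6 grip 10.0
```

Request:
{"api": "apply_moves", "payload": {"targets": [[1,0,0,0,-0.5],[1,0,0,0,-1.0],[1,0,0,0,-1.0],[1,0,0,0,-1.0]]}}

```text
time: 11.1
ee_pos: [591.4, 25.3, 136.4]
ee_rot: [0.0, 0.233, 0.972, 0.0]
wrist_force: [1.4, 2.6, -3.5]
finger_gap: 0.524
grip_force: 10.0
```

```bash
python3 g.py
```

```text
11.1 [591.4  25.3 136.4] yaw x 153.01 q [-0.091  0.238  1.711  0.     1.192 -1.191] F [ 1.43  2.58 -3.5 ] M [ 0.115 -0.413 -0.067] gap 45.6 grip 10.0
```

Request:
{"api": "apply_moves", "payload": {"targets": [[1,0,0,0,0.5],[0.4,0,0,0,0.5],[0,0,0,0,0.5],[-1,0,0,0,0.5],[-1,0,0,0,0.5],[-1,0,0,0,0.5],[-1,0,0,0,0.5],[-1,0,0,0,0.5],[-1,0,0,0,0.5],[-1,0,0,0,0.5]]}}

```text
time: 11.93
ee_pos: [591.3, 25.0, 136.6]
ee_rot: [-0.0, 0.253, 0.967, -0.0]
wrist_force: [0.2, 0.1, -0.1]
finger_gap: 0.948
grip_force: 0.0
```

Request:
{"api": "apply_moves", "payload": {"targets": [[-1,0,0,0,0],[-1,0,0,0,0],[-1,0,0,-1,0],[-1,0,0,-2,0],[-1,0,0,-3,0],[-1,0,0,-3.6,0],[-1,0,0,-3.6,0]]}}

```text
time: 12.52
ee_pos: [594.0, 24.9, 250.5]
ee_rot: [0.004, 0.253, 0.968, 0.001]
wrist_force: [0.8, -0.3, 0.6]
finger_gap: 0.998
grip_force: 0.0
```

```bash
python3 g.py 484.5 327.7 240; python3 - <<'E'
from h import *
p,d=env.snapshot("scene")
a=cv2.imread("pics/scene0.png")[185:235,240:295]; b=p[185:235,240:295,::-1]
cv2.imwrite("pics/cmp.png",np.hstack([cv2.resize(q,(396,360),interpolation=2) for q in (a,b)]))
f,cx,cy,R,t=cam("scene")
for im in (a,b):
    h=im.astype(int); m=(h[...,2]>h[...,1]*2.2)&(h[...,2]>90)
    v,u=np.nonzero(m); print(list(zip(u+240,v+185)))
print([R.T@np.array([0,0,1.])])
E
```

```text
12.52 [594.   24.9 250.5] yaw x 150.72 q [-0.091  0.135  1.606 -0.     1.391 -1.15 ] F [ 0.78 -0.27  0.57] M [ 0.048 -0.037  0.017] gap 86.8 grip 0.0
units [8.124 7.016 0.307]
[(np.int64(270), np.int64(190))]
[(np.int64(271), np.int64(190))]
[array([ 0.48656216,  0.75864217, -0.43326588])]
```

View pics/cmp.png

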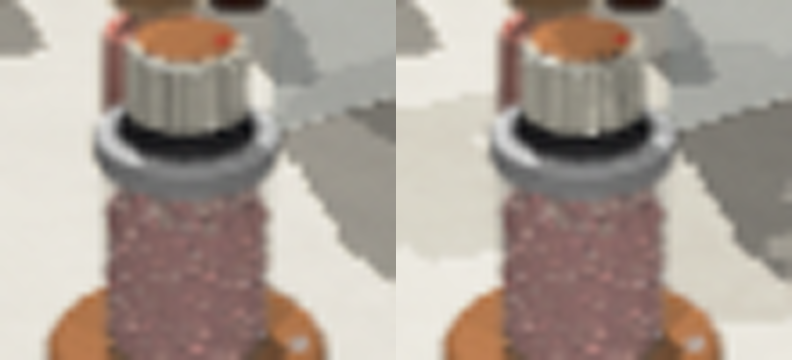

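The red dot sits in the same spot before and after (crop pixels 225,40 and 622,40). The net turn is zero, which fits a stop 4 clicks clockwise of the start followed by 4 clicks open. Next is the cap.

Request:
{"api": "apply_moves", "payload": {"targets": [[-1,8.12,7.02,0,0],[-1,8.12,7.02,0,0],[-1,8.12,7.02,0,0],[-1,8.12,7.02,0,0],[-1,8.12,7.02,0,0],[-1,8.12,7.02,0,0],[-1,8.12,7.02,0,0],[-1,8.12,7.02,0,0],[-1,8.12,7.02,0,0],[-1,8.12,7.02,0,0]], "grip_force": 15}}

```text
time: 13.4
ee_pos: [480.3, 329.0, 242.6]
ee_rot: [-0.001, 0.251, 0.968, -0.001]
wrist_force: [-0.4, -0.0, 0.3]
finger_gap: 0.999
grip_force: 0.0
```

```bash
python3 g.py 484.2 327.7 67.5
```

```text
13.4 [480.3 329.  242.6] yaw x 150.91 q [ 0.465  0.12   1.638 -0.     1.386 -0.598] F [-0.43 -0.01  0.32] M [ 0.018 -0.01  -0.031] gap 86.9 grip 0.0
units [-0.141  0.04   5.837]
```

Request:
{"api": "apply_moves", "payload": {"targets": [[-1,-0.12,0.04,1.2,0],[-1,-0.12,0.04,2.4,0],[-1,-0.12,0.04,3.4,0],[-1,-0.12,0.04,4.2,0],[-1,-0.12,0.04,4.8,0],[-1,-0.12,0.04,4.8,0],[-1,-0.12,0.04,4.8,0],[-1,-0.12,0.04,4.8,0]]}}

```text
time: 14.07
ee_pos: [486.7, 326.7, 101.5]
ee_rot: [0.0, 0.253, 0.967, 0.0]
wrist_force: [0.6, 1.4, 1.3]
finger_gap: 0.999
grip_force: 0.0
```

```bash
python3 g.py 484.2 327.7 67.5
```

```text
14.07 [486.7 326.7 101.5] yaw x 150.64 q [ 0.457  0.267  1.748 -0.     1.125 -0.602] F [0.59 1.38 1.32] M [-0.012 -0.008 -0.008] gap 86.9 grip 0.0
units [ 0.089 -0.012  1.133]
```

Request:
{"api": "apply_moves", "payload": {"targets": [[-1,0.09,0,0.5,0],[-1,0.09,0,0.9,0],[-1,0.09,0,1.08,0],[-1,0.09,0,1.08,0],[-1,0.09,0,1.08,0],[-1,0.09,0,1.08,0]]}}

```text
time: 14.57
ee_pos: [483.8, 328.8, 68.9]
ee_rot: [0.0, 0.253, 0.968, 0.0]
wrist_force: [0.2, -0.2, 1.0]
finger_gap: 1.001
grip_force: 0.0
```

```bash
python3 g.py 484.2 327.7 67.5
```

```text
14.57 [483.8 328.8  68.9] yaw x 150.71 q [ 0.462  0.309  1.766 -0.     1.065 -0.598] F [ 0.19 -0.17  1.02] M [-0.02   0.009  0.001] gap 87.1 grip 0.0
units [-0.028 -0.024  0.046]
```

Request:
{"api": "apply_moves", "payload": {"targets": [[-0.5,-0.02,-0.02,0.03,0],[0,-0.02,-0.02,0.03,0],[0.4,-0.02,-0.02,0.03,0],[0.6,-0.02,-0.02,0.03,0],[0.7,-0.02,-0.02,0.03,0],[0.8,-0.02,-0.02,0.03,0],[1,-0.02,-0.02,0.03,0],[1,-0.02,-0.02,0.03,0],[1,-0.02,-0.02,0.03,0],[1,-0.02,-0.02,0.03,0]]}}

```text
time: 15.4
ee_pos: [483.5, 327.7, 67.2]
ee_rot: [-0.0, 0.253, 0.968, -0.0]
wrist_force: [-1.0, 0.0, -0.3]
finger_gap: 0.325
grip_force: 0.0
```

Request:
{"api": "apply_moves", "payload": {"targets": [[1,0,0,0,0],[1,0,0,0,0],[1,0,0,0,0],[1,0,0,0,0]]}}

```text
time: 15.73
ee_pos: [483.4, 327.7, 67.1]
ee_rot: [-0.0, 0.253, 0.968, -0.0]
wrist_force: [0.6, -0.0, -0.8]
finger_gap: 0.225
grip_force: 14.9
```

```bash
python3 g.py 484.2 327.7 240
```

```text
15.73 [483.4 327.7  67.1] yaw x 150.71 q [ 0.461  0.311  1.768 -0.     1.063 -0.599] F [ 0.59 -0.03 -0.83] M [-0.053  0.025 -0.024] gap 19.6 grip 14.9
units [-0.022  0.012 -5.764]
```

Request:
{"api": "apply_moves", "payload": {"targets": [[1,0,0,-0.6,0],[1,0,0,-1.5,0],[1,0,0,-2.5,0],[1,0,0,-3.5,0],[1,0,0,-4.5,0],[1,0,0,-5.5,0],[1,0,0,-6.1,0],[1,0,0,-6.1,0],[1,0,0,-6.1,0]], "grip_force": 20}}

```text
time: 16.48
ee_pos: [484.1, 328.0, 251.2]
ee_rot: [0.001, 0.253, 0.968, 0.001]
wrist_force: [-0.1, 0.0, -1.1]
finger_gap: 0.224
grip_force: 19.9
```

```bash
python3 g.py 591.4 25.2 250
```

```text
16.48 [484.1 328.  251.2] yaw x 150.71 q [ 0.461  0.117  1.626 -0.     1.397 -0.599] F [-0.15  0.04 -1.14] M [-0.011  0.031  0.009] gap 19.5 grip 19.9
units [-8.059 -7.053  0.039]
```

Request:
{"api": "apply_moves", "payload": {"targets": [[1,-0.6,-0.5,0,0],[1,-1.5,-1.3,0,0],[1,-2.5,-2.2,0,0],[1,-3.5,-3.1,0,0],[1,-4.5,-4.0,0,0],[1,-5.5,-4.9,0,0],[1,-6.4,-5.7,0,0],[1,-7.2,-6.4,0,0],[1,-7.8,-6.8,0,0],[1,-8.06,-7.05,0,0]]}}

```text
time: 17.32
ee_pos: [590.6, 22.1, 247.4]
ee_rot: [-0.002, 0.254, 0.967, -0.001]
wrist_force: [0.8, 0.5, 0.4]
finger_gap: 0.223
grip_force: 19.9
```

Request:
{"api": "apply_moves", "payload": {"targets": [[1,0,0,0,0],[1,0,0,0,0],[1,0,0,0,0],[1,0,0,0,0]]}}

```text
time: 17.65
ee_pos: [590.4, 26.6, 249.9]
ee_rot: [-0.0, 0.252, 0.968, 0.0]
wrist_force: [-0.1, 0.3, -1.1]
finger_gap: 0.225
grip_force: 19.9
```

```bash
python3 g.py 591.4 25.2 219; python3 - <<'E'
from h import *
from scipy.optimize import least_squares
s=env.sense(); T=s['ee_pos']
for n in("scene","top"):
    p,d=env.snapshot(n); X=cloud(n,d); rr=np.hypot(X[...,0]-T[0],X[...,1]-T[1])
    if n=="scene": cv2.imwrite("pics/s2.png",cv2.resize(p[110:260,180:340,::-1],(640,600),interpolation=2))
    for nm,z0,z1,r in (("cap",T[2]-62,T[2]-26,31),("shoulder",96,104,35),("dial",118,138,23)):
        P=X[(d>0)&(rr<45)&(X[...,2]>z0)&(X[...,2]<z1)]
        if len(P)>8:
            q=least_squares(lambda c:np.hypot(P[:,0]-c[0],P[:,1]-c[1])-r,P[:,:2].mean(0),loss='soft_l1').x; print(n,nm,len(P),q.round(1),P.min(0).round(),P.max(0).round())
E
```

```text
17.65 [590.4  26.6 249.9] yaw x 150.81 q [-0.089  0.135  1.608  0.     1.399 -1.15 ] F [-0.11  0.28 -1.06] M [ 0.007  0.013 -0.036] gap 19.5 grip 19.9
units [-0.054 -0.024  1.028]
scene cap 316 [590.1  26.6] [557.  -7. 188.] [609.  41. 224.]
scene shoulder 67 [592.   24.1] [556. -12.  96.] [613.  42. 104.]
scene dial 117 [592.5  24.8] [567.  -0. 118.] [608.  30. 138.]
top cap 19 [590.5  26.7] [559.  27. 191.] [576.  54. 223.]
top shoulder 13 [593.5  23.8] [558.  20.  97.] [576.  52. 104.]
```

View pics/s2.png

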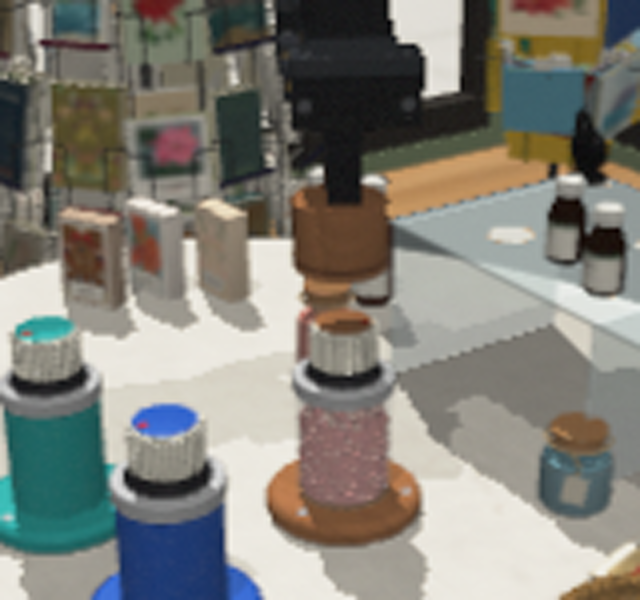

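The cap hangs upright in the gripper above the mill (crop 340,235 over 340,345), about 2 mm off the axis. I correct that and go down.

Request:
{"api": "apply_moves", "payload": {"targets": [[1,-0.067,-0.024,0.3,0],[1,-0.067,-0.024,0.6,0],[1,-0.067,-0.024,0.9,0],[1,-0.067,-0.024,0.9,0],[1,-0.067,-0.024,0.9,0],[1,-0.067,-0.024,0.9,0]]}}

```text
time: 18.25
ee_pos: [592.3, 23.4, 223.0]
ee_rot: [-0.0, 0.253, 0.967, -0.0]
wrist_force: [0.6, 0.1, -0.3]
finger_gap: 0.226
grip_force: 19.9
```

```bash
python3 g.py 591.8 25 178
```

```text
18.25 [592.3  23.4 223. ] yaw x 150.7 q [-0.094  0.158  1.634 -0.     1.351 -1.153] F [ 0.61  0.08 -0.33] M [0.023 0.022 0.026] gap 19.6 grip 19.9
units [0.04 0.04 1.5 ]
```

Request:
{"api": "apply_moves", "payload": {"targets": [[1,0.03,0.04,0,0],[1,0.03,0.04,0,0],[1,0.03,0.04,0,0],[1,0.03,0.04,0.3,0],[1,0.03,0.04,0.6,0],[1,0.03,0.04,0.6,0],[1,0.03,0.04,0.6,0],[1,0.03,0.04,0.6,0]]}}

```text
time: 18.92
ee_pos: [592.0, 24.9, 204.8]
ee_rot: [-0.0, 0.253, 0.967, -0.0]
wrist_force: [0.2, -0.8, -0.3]
finger_gap: 0.224
grip_force: 19.9
```

```bash
python3 g.py 591.7 25 178
```

```text
18.92 [592.   24.9 204.8] yaw x 150.7 q [-0.091  0.172  1.652 -0.     1.318 -1.151] F [ 0.17 -0.83 -0.27] M [-0.028  0.019  0.037] gap 19.5 grip 19.9
units [0.009 0.001 0.893]
```

Request:
{"api": "apply_moves", "payload": {"targets": [[1,0,0,0.2,0],[1,0,0,0.4,0],[1,0,0,0.6,0],[1,0,0,0.75,0],[1,0,0,0.75,0],[1,0,0,0.75,0]]}}

```text
time: 19.42
ee_pos: [591.8, 24.9, 182.1]
ee_rot: [-0.001, 0.253, 0.968, -0.0]
wrist_force: [0.0, 0.0, -0.3]
finger_gap: 0.225
grip_force: 19.9
```

```bash
python3 g.py 591.7 25 173
```

```text
19.42 [591.8  24.9 182.1] yaw x 150.71 q [-0.091  0.192  1.674  0.     1.277 -1.151] F [ 0.05  0.02 -0.34] M [-0.016  0.02   0.033] gap 19.6 grip 19.9
units [0.004 0.001 0.303]
```

Request:
{"api": "apply_moves", "payload": {"targets": [[1,0,0,0.06,0],[1,0,0,0.12,0],[1,0,0,0.18,0],[1,0,0,0.21,0],[1,0,0,0.21,0],[1,0,0,0.21,0]]}}

```text
time: 19.92
ee_pos: [592.1, 24.9, 176.4]
ee_rot: [-0.0, 0.253, 0.968, 0.0]
wrist_force: [-0.4, 0.2, 0.0]
finger_gap: 0.221
grip_force: 19.9
```

```bash
python3 g.py 591.7 25 173
```

```text
19.92 [592.1  24.9 176.4] yaw x 150.71 q [-0.091  0.198  1.678  0.     1.266 -1.151] F [-0.44  0.23  0.03] M [-0.008 -0.012 -0.013] gap 19.3 grip 19.9
units [ 0.014 -0.003  0.114]
```

Request:
{"api": "apply_moves", "payload": {"targets": [[1,0,0,0.03,0],[1,0,0,0.06,0],[1,0,0,0.09,0],[1,0,0,0.09,0],[1,0,0,0.09,0]]}}

```text
time: 20.33
ee_pos: [592.1, 24.9, 173.7]
ee_rot: [-0.0, 0.253, 0.968, -0.0]
wrist_force: [-0.2, 0.6, -1.7]
finger_gap: 0.225
grip_force: 19.9
```

```bash
python3 g.py 591.7 25 173
```

```text
20.33 [592.1  24.9 173.7] yaw x 150.71 q [-0.091  0.2    1.681 -0.     1.261 -1.151] F [-0.23  0.63 -1.67] M [-0.046 -0.03  -0.007] gap 19.6 grip 19.9
units [ 0.013 -0.003  0.022]
```

Request:
{"api": "apply_moves", "payload": {"targets": [[1,0,0,0.02,0],[1,0,0,0.04,0],[1,0,0,0.05,0],[1,0,0,0.05,0]]}}

```text
time: 20.67
ee_pos: [592.5, 25.0, 173.0]
ee_rot: [0.0, 0.253, 0.968, 0.0]
wrist_force: [-0.3, 0.4, 3.1]
finger_gap: 0.221
grip_force: 19.9
```

```bash
python3 g.py 591.7 25 173
```

```text
20.67 [592.5  25.  173. ] yaw x 150.71 q [-0.091  0.201  1.681  0.     1.258 -1.151] F [-0.25  0.44  3.06] M [0.103 0.209 0.002] gap 19.2 grip 19.9
units [ 0.024 -0.012 -0.002]
```

Contact force is 3 N at TCP z 173, which is the expected seating height. I release and retreat.

Request:
{"api": "apply_moves", "payload": {"targets": [[0.5,0,0,0,0],[0.2,0,0,0,0],[0,0,0,0,0],[-0.5,0,0,0,0],[-0.5,0,0,0,0],[-0.5,0,0,0,0],[-0.5,0,0,0,0],[-0.5,0,0,0,0]]}}

```text
time: 21.33
ee_pos: [592.1, 24.9, 172.2]
ee_rot: [-0.0, 0.253, 0.968, -0.0]
wrist_force: [-0.6, -0.8, -0.5]
finger_gap: 0.687
grip_force: 0.0
```

Request:
{"api": "apply_moves", "payload": {"targets": [[-0.5,0,0,-0.5,0],[-0.5,0,0,-1,0],[-0.5,0,0,-2,0],[-0.5,0,0,-3,0],[-0.5,0,0,-4,0],[-0.5,0,0,-4,0],[-0.5,0,0,-4,0],[-0.5,0,0,-4,0]]}}

```text
time: 22.0
ee_pos: [591.9, 24.9, 291.8]
ee_rot: [-0.0, 0.253, 0.968, -0.0]
wrist_force: [0.0, 0.6, -0.0]
finger_gap: 0.747
grip_force: 0.0
```

```bash
python3 g.py; python3 - <<'E'
from h import *
from scipy.optimize import least_squares
for n in("scene","top"):
    p,d=env.snapshot(n); X=cloud(n,d); rr=np.hypot(X[...,0]-591.5,X[...,1]-25)
    if n=="scene": cv2.imwrite("pics/s3.png",cv2.resize(p[110:260,180:340,::-1],(640,600),interpolation=2))
    for nm,z0,z1,r in (("cap",112,146,31),("shoulder",96,104,35),("knob",154,174,10)):
        P=X[(d>0)&(rr<45)&(X[...,2]>z0)&(X[...,2]<z1)]
        if len(P)>8:
            q=least_squares(lambda c:np.hypot(P[:,0]-c[0],P[:,1]-c[1])-r,P[:,:2].mean(0),loss='soft_l1').x; print(n,nm,len(P),q.round(1))
    print(np.percentile(X[...,2][(rr<9)&(d>0)&(X[...,2]<200)],[50,95]),"captop",np.median(X[...,2][(rr>14)&(rr<27)&(d>0)&(X[...,2]>140)&(X[...,2]<170)]))
E
```

```text
22.0 [591.9  24.9 291.8] yaw x 150.71 q [-0.091  0.115  1.552 -0.     1.475 -1.151] F [ 0.03  0.6  -0.05] M [-0.03   0.012 -0.004] gap 64.9 grip 0.0
scene cap 268 [592.3  24.8]
scene shoulder 74 [591.9  24.4]
scene knob 56 [592.1  25. ]
[171.76705148 177.08138752] captop 152.85145794524814
top cap 29 [537.2  41.9]
top shoulder 19 [592.4  23.2]
top knob 33 [575.3  32.8]
[153.41689465 153.41689465] captop 152.39708600856392
```

View pics/s3.png

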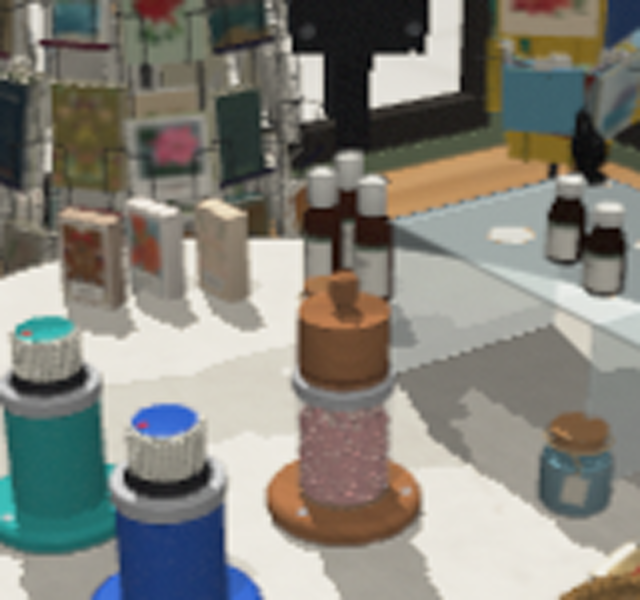

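The picture shows the cap sitting level on the steel shoulder (crop 343,340), its top at about z 152.5 against 152 expected, and centred within 0.5 mm. The gripper is clear and the jars and dish have not moved.

```bash
python3 -c "
from plant import env
print(env.hand_in())"
```

```text
the job is handed in; nothing more can be done
None
```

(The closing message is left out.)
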